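# Hang the ear defenders in the neck of the drying rail

## Robot

A 6-joint arm with a two-finger parallel gripper is mounted at the origin on the work surface. World frame = base frame: x ahead of the robot, y to its left, z up, the work surface at z = 0. Lengths are in m, angles in degrees, forces in N, time in s.
With the tool pointing down it reaches from about 0.25 to 0.725 m from the base axis. Payload 9.7 kg.
Tool frame: the origin (TCP) lies midway between the tips of the shut fingers; the grasp point (between the pads) lies bot.hold_point_z behind it (bot.hold_point_z is the distance from the TCP to the grasp point, in m); z points along the fingers, y is the line along which they close (so a half turn about z gives the same grasp; the last joint's range is limited). The gripper opens to 85 mm and grips with 20 to 120 N. Pads are 22 mm wide; open, the fingers measure 114 mm over their backs; the gripper's body (76 mm by 85 mm) begins 54 mm behind the grasp point. The pads swing forward as they close: fully open they stand 13 mm farther back than shut.
Start: joints at [63.999, 4.979, 10.078, 95.1, 0, 90], TCP at [0.241, 0.494, 0.231] pointing down, gripper open.
Joint ranges: [-179.16, 179.16], [-48.56, 103.87], [-65.8, 70.77], [-126.05, 130.52], [-82.76, 87.17], [-180, 180]. Speed limits (degrees/s): [127.2, 127.2, 147.25, 180, 180, 180].

## Interface

Orientations are given as [roll, pitch, yaw] about the fixed x, y, z axes, in that order (R = Rz(yaw) Ry(pitch) Rx(roll)).
In Python, from workcell import bot, camera, camera_model, ticket gives the robot as it stands.
- The arm moves only by the tool send_rows, never from a script. Its argument "targets" is text: rows parted by semicolons, each of 5 numbers parted by spaces: the shift along the tool's x, y, z in mm, then the turn about the tool's z in degrees, then the closure in counts, from 0 (fully open) to 255 (shut). A call has 1 to 20 rows; each row is the pose to reach, as a shift and turn from the pose commanded when the call began, along the tool's axes at that moment; what a row does not reach only later rows make up. A row lasts 1/8 s, in which the tool goes at most 62.5 mm and 10.7 degrees, less where a joint would pass 70% of its speed; a pose out of reach is approached as far as the arm can. A call with a gripper value outside its range is refused whole. The fingers move at their own pace and stop on an object; "newtons" is the grip in N (left out, the last holds). Time passes only in rows, so rows that repeat a pose let the fingers close. It gives the time, the measured TCP pose, the force, the opening and the grip force at its end, in the units of the state.
- bot.get_obs(): the state, without advancing time (a new reading comes with each control period).
- camera(name): name is "scene" or "top" or "wrist"; returns the picture (420x560x3 uint8, blue, green, red); there is no depth.
- camera_model(name): a dict with "K" (3x3 intrinsics, pixels), "pose" (4x4, takes a point from camera to world coordinates); the wrist camera has in their place "T_tool_cam" (4x4, takes a point from camera to tool coordinates, whose origin is the TCP and whose axes are the flange's). Camera axes: x right, y down, z forward; pixel columns grow to the right and rows downward; lengths in m; the calibration is good to about 2 mm. A picture is of the moment at which its call begins: read the wrist's pose just before it. camera_model takes no time and is no camera call.
- ticket.job_done(): hands the job in; it is judged then, once.
The state is a dict: "time": time; "q": joint angles; "qd": joint speeds; "joint_efforts": joint torques, N m; "ee_pos": TCP position; "tcp_rot": TCP orientation; "wrist_force": force on the tool from outside, world axes, zero at the start; "torque": the same for the moment, N m; "opening": finger opening in m; "grasp_force": force on a finger pad.
Only numpy, scipy, OpenCV 4.12 (cv2) and the standard library are available. Lean on these libraries where they do the work, as an engineer would, in place of code of your own. Each camera call takes 0.05 s, during which the arm holds its last target. There are 200 camera calls.

## Task

Take the ear defenders from the sloping draining stand and hang them astride the drying rail, headband on top and one cup on each side, down in the narrow neck between the two grey sleeves so that they cannot slide along. Keep hold of them until the headband sits fully down in the neck, then let go and leave them hanging still; leave the bowl, the soap bottle and the jar where they stand.

Things in the scene. Friction and masses are not known exactly. Their poses are not given: they have to be found in the camera images.
- ear_defenders: Rigid grey headband arch with two light cups, 172 mm wide, about 240 g. Origin: middle of the crown's underside; z from cups to crown, x across the band, y cup to cup. Crown: straight block 24 (x) x 34 (y) mm, z 0 to 26, pinch across x. Cups 70 mm in x, z -56 to -140; gap between them 88 mm. At the start they lie back, z leaning 38 degrees to the stand's -x, crown clear of the stand.
- stand: Fixed white sloping draining stand, base 150 x 210 mm, 95 mm tall. Origin: centre of its underside. Its slope descends towards its own +x, with a ledge at the foot; the ear defenders' crown overhangs the top at its -x side, about 155 mm up.
- rail: Fixed steel drying rail, base 100 x 340 mm, origin: centre of its underside; level bar along y between posts at y +-150 mm. The bar is a 12 mm rod in grey sleeves of 24 mm diameter but for one bare neck 36 mm long. The neck's middle lies anywhere from y -40 to +40 mm and is not measured: find it by touch (a headband in the neck is 6 mm lower than on a sleeve) or sight.
- rail_mid (a point): Middle of the bar, on its axis, 165 mm above the work surface; same axes as the rail (y along the bar). Headband underside is 12 mm above it when on a sleeve, 6 mm when fully down in the neck.
- bowl: Dark purple bowl, 104 mm across, 55 mm tall; origin: centre of its underside. A bystander.
- soap_bottle: White soap bottle, 66 mm across, 160 mm tall; origin: centre of its underside. A bystander.
- sample_jar: Clear jar with red lid, 84 mm across, 100 mm tall; origin: centre of its underside. A bystander.
Mind the look-alikes: they are no part of the job. Leave any brown, green or yellow look-alike of the ear_defenders alone.

How it is judged (in metres and radians):
On the way:
1. the headband sits down in the neck, upright, while the fingers still hold it (z of ear_defenders in the frame of rail_mid between 0.003 and 0.008 m and x of ear_defenders in the frame of rail_mid between -0.025 and 0.025 m and y of ear_defenders in the frame of rail_mid between -0.055 and 0.055 m and angle between ear_defenders's own z axis and vertical below 0.25 rad and angle between the x axis of ear_defenders and the y axis of rail_mid, either way round below 0.3 rad and contact force between the fingers and ear_defenders above 1 N), for 0.2 s.
At the end, for the whole second after the job is handed in: Hanging at rest, released: crown underside 3 to 8 mm above the bar's axis (6 in the neck, 12 on a sleeve), within 25 mm of it sideways and 55 mm of its middle lengthwise, upright within 0.25 rad, square across the bar within 0.3 rad; bowl, bottle and jar moved under 30 mm (z of ear_defenders in the frame of rail_mid between 0.003 and 0.008 m and x of ear_defenders in the frame of rail_mid between -0.025 and 0.025 m and y of ear_defenders in the frame of rail_mid between -0.055 and 0.055 m and angle between ear_defenders's own z axis and vertical below 0.25 rad and angle between the x axis of ear_defenders and the y axis of rail_mid, either way round below 0.3 rad and linear speed of ear_defenders below 0.03 m/s and angular speed of ear_defenders below 0.3 rad/s and distance of each of bowl, soap_bottle, sample_jar from where it was at the start of the episode below 0.03 m); the robot touches nothing.
It fails at once if the bowl is pushed away or knocked over (moved more than 30 mm or tipped) (distance of bowl from where it was at the start of the episode above 0.03 m or angle between bowl's own z axis and vertical above 0.3 rad).
It fails at once if the soap bottle is pushed away or knocked over (moved more than 30 mm or tipped) (distance of soap_bottle from where it was at the start of the episode above 0.03 m or angle between soap_bottle's own z axis and vertical above 0.3 rad).
It fails at once if the jar is pushed away or knocked over (moved more than 30 mm or tipped) (distance of sample_jar from where it was at the start of the episode above 0.03 m or angle between sample_jar's own z axis and vertical above 0.3 rad).
It also fails if it takes over 61 s, if anything falls off the work surface, if the arm or the gripper's body presses on something with over 40 N, if the wrist force passes 120 N, or if a joint passes its speed limit or range.

## Working session

There is one attempt and no reset: what is moved stays moved. The work goes in short steps, Python scripts to look and compute and a tool call to move; the robot and the scene stay as the last step left them, time stands still between calls to the robot, and variables do not carry over. Pictures are saved under pics/ and viewed, at most 10 in all, crops included, and the job is handed in when it is done.

Besides the shell and the picture viewer there is one more tool, called after "Emit:" as name(argument=value, ...) on one line, values as JSON. send_rows: Moves the arm, as the interface text tells. Its arguments: {"type":"object","properties":{"targets":{"type":"string"},"newtons":{"type":"number"}},"required":["targets"]}

```bash
mkdir -p pics; ls; python3 - <<'E'
from workcell import bot,camera,camera_model
import cv2,numpy as np
np.set_printoptions(precision=4,suppress=True)
print(bot.hold_point_z,bot.get_obs())
for n in("scene","top"):
    cv2.imwrite(f"pics/{n}0.png",camera(n)); m=camera_model(n); print(n,m["K"],m["pose"])
print(camera_model("wrist"))
E
```

```text
pics
0.0187 {'time': 0.0, 'q': array([64.0001,  5.0128, 10.0341, 95.0988,  0.0007, 90.0007]), 'qd': array([ 0.0769,  0.0843,  0.0805, -0.0013, -0.1518,  0.0118]), 'joint_efforts': array([  0.0002, -52.0384,  46.4811,   0.0161,   0.    ,  -0.    ]), 'ee_pos': array([0.241 , 0.4941, 0.2306]), 'tcp_rot': array([-179.9225,   -0.0007,  153.9994]), 'wrist_force': array([-0.352 , -0.6716, -0.0109]), 'torque': array([ 0.0279, -0.0195, -0.01  ]), 'grasp_force': 0.0, 'opening': 0.08561286698420156}
scene [[411.3184   0.     282.9156]
 [  0.     411.3184 205.2097]
 [  0.       0.       1.    ]] [[ 0.2395  0.5408 -0.8063  1.4706]
 [ 0.9707 -0.1151  0.2111 -0.2894]
 [ 0.0213 -0.8332 -0.5525  0.7231]
 [ 0.      0.      0.      1.    ]]
top [[472.6985   0.     274.1281]
 [  0.     472.6985 207.702 ]
 [  0.       0.       1.    ]] [[ 0.0282 -0.9907  0.1329  0.4365]
 [-0.9996 -0.0288 -0.003  -0.0684]
 [ 0.0068 -0.1327 -0.9911  1.1841]
 [ 0.      0.      0.      1.    ]]
{'K': array([[323.3465,   0.    , 280.8942],
       [  0.    , 323.3465, 209.2342],
       [  0.    ,   0.    ,   1.    ]]), 'T_tool_cam': array([[ 0.001 , -0.9498, -0.313 ,  0.08  ],
       [ 1.    ,  0.0012, -0.0005, -0.0002],
       [ 0.0009, -0.313 ,  0.9498, -0.1429],
       [ 0.    ,  0.    ,  0.    ,  1.    ]])}
```

View pics/scene0.png

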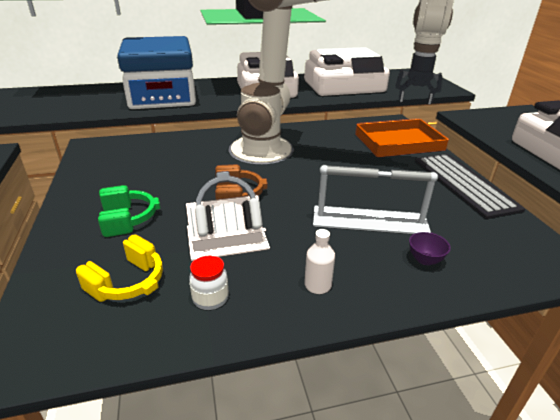

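View pics/top0.png

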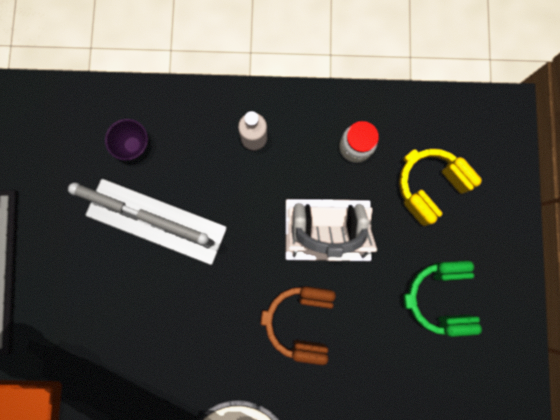

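Candidates: grey on the white stand (top 333,232; scene 228,195); brown (top 300,325), green (445,300), yellow (440,185) are look-alikes. I choose the grey one with light cups on the stand. The neck shows near top (131,211), scene (385,174). Close crop to check both.

```bash
python3 - <<'E'
import cv2,numpy as np
t=cv2.imread("pics/top0.png");s=cv2.imread("pics/scene0.png")
r=lambda i,x,y,w,h:cv2.resize(i[y:y+h,x:x+w],(400,300),interpolation=cv2.INTER_CUBIC)
cv2.imwrite("pics/crop.png",np.vstack([np.hstack([r(t,280,180,120,90),r(t,60,165,180,135)]),np.hstack([r(s,180,160,120,90),r(s,305,150,140,105)])]))
E
```

```text
(no output)
```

View pics/crop.png

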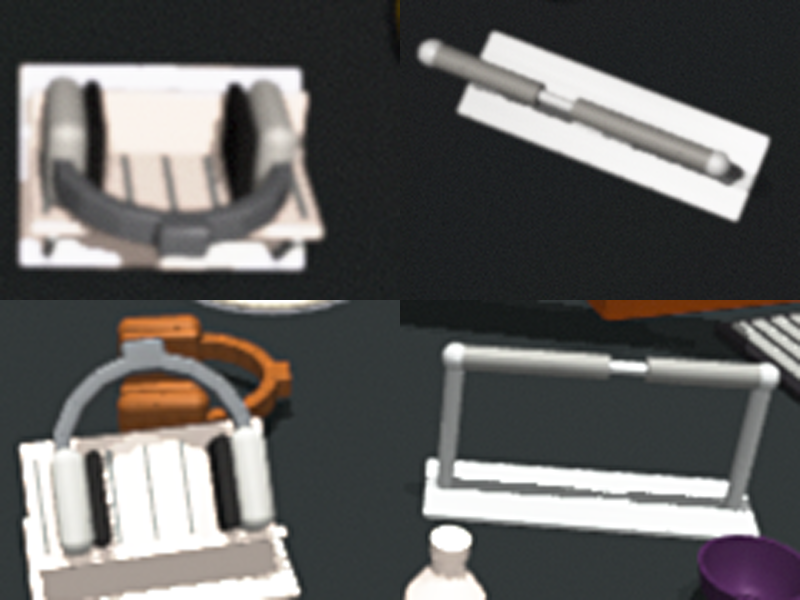

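The crop confirms the grey arch with light cups on the white stand, crown at top (335.5,251.4) / scene (222.6,175.6). The bare neck is clear at top (130.7,210.5) / scene (384.8,173.5).

```bash
cat > h.py <<'E'
import numpy as np
from workcell import camera_model
np.set_printoptions(precision=4,suppress=True)
def ray(n,u,P=None):
    m=camera_model(n);T=m["pose"] if P is None else P
    d=T[:3,:3]@np.linalg.solve(m["K"],[*u,1]);return T[:3,3],d/np.linalg.norm(d)
def tri(a,b):
    (p,d),(q,e)=ray("top",a),ray("scene",b)
    s,t=np.linalg.lstsq(np.c_[d,-e],q-p,rcond=None)[0]
    x,y=p+s*d,q+t*e;return (x+y)/2,np.linalg.norm(x-y)
def plane(n,u,z,P=None):
    p,d=ray(n,u,P);return p+d*(z-p[2])/d[2]
E
python3 - <<'E'
from h import *
for k,a,b in(("crown",(335.5,251.4),(222.6,175.6)),("neck",(130.7,210.5),(384.8,173.5)),("end1",(74,188.4),(433.8,176.6)),("end2",(202.7,237.9),(323.9,169.6))):print(k,*tri(a,b))
for u in((130.7,210.5),(74,188.4),(202.7,237.9)):print(plane("top",u,.165))
print("crown z.165",plane("top",(335.5,251.4),.165))
print("stand far edge",plane("top",(286,199.5),0),plane("top",(370.6,200.4),0), "near",plane("top",(286,260.5),0),plane("top",(371,260.5),0))
for n,u in(("bowl",(127,140)),("bottle",(253,135)),("jar",(358,142))):print(n,plane("top",u,.05))
E
```

```text
crown [ 0.4823 -0.2043  0.167 ] 0.0029319518321861615
neck [0.5586 0.2412 0.1644] 0.0034153500010284253
end1 [0.6037 0.3681 0.1647] 0.003776518871475496
end2 [0.5031 0.081  0.1652] 0.0008836637818178939
[0.5579 0.2394 0.165 ]
[0.6028 0.366  0.165 ]
[0.503  0.0806 0.165 ]
crown z.165 [ 0.4821 -0.206   0.165 ]
stand far edge [ 0.617  -0.1014  0.    ] [ 0.621 -0.316  0.   ] near [ 0.4634 -0.1052  0.    ] [ 0.4694 -0.3171  0.    ]
bowl [0.7461 0.2951 0.05  ]
bottle [ 0.7681 -0.0145  0.05  ]
jar [ 0.7581 -0.2742  0.05  ]
```

Emit:
send_rows(targets="-523 -523 -10 63 0;-523 -523 -10 63 0;-523 -523 -10 63 0;-523 -523 -10 63 0;-523 -523 -10 63 0;-523 -523 -10 63 0;-523 -523 -10 63 0;-523 -523 -10 63 0;-523 -523 -10 63 0;-523 -523 -10 63 0;-523 -523 -10 63 0;-523 -523 -10 63 0;-523 -523 -10 63 0;-523 -523 -10 63 0;-523 -523 -10 63 0;-523 -523 -10 63 0;-523 -523 -10 63 0", newtons=20)

```text
time: 2.22
ee_pos: [0.4819, -0.2044, 0.2416]
tcp_rot: [180.0, 0.0, 91.1]
wrist_force: [-0.3, 0.6, -0.5]
opening: 0.0852
grasp_force: 0.0
```

```bash
python3 - <<'E'
from workcell import bot,camera
import cv2,numpy as np
o=bot.get_obs();print({k:o[k] for k in("time","q","ee_pos","tcp_rot","opening")})
cv2.imwrite("pics/w1.png",camera("wrist"))
E
```

```text
{'time': 2.225, 'q': array([-2.29858179e+01,  1.52231815e+00,  7.61615598e+00,  9.60596770e+01,
        1.48982572e-03,  6.59620848e+01]), 'ee_pos': array([ 0.48189421, -0.20440315,  0.24162213]), 'tcp_rot': array([1.79968195e+02, 1.25544813e-02, 9.10520942e+01]), 'opening': 0.0851762378127422}
```

View pics/w1.png

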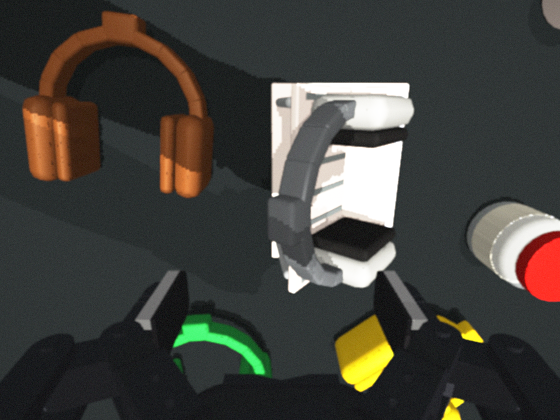

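The wrist view shows the crown block at about (290,219), the fingers at (165,310) and (400,310), brown look-alike left at (120,100).

```bash
python3 - <<'E'
from workcell import bot,camera_model
from scipy.spatial.transform import Rotation as R
from h import *
o=bot.get_obs();T=np.eye(4);T[:3,:3]=R.from_euler("xyz",o["tcp_rot"],degrees=True).as_matrix();T[:3,3]=o["ee_pos"]
P=T@camera_model("wrist")["T_tool_cam"]
for z in(.16,.167,.175):
  for u in((290,219),(312,220)):print(z,u,plane("wrist",u,z,P))
E
```

```text
0.16 (290, 219) [ 0.489  -0.2061  0.16  ]
0.16 (312, 220) [ 0.5052 -0.2066  0.16  ]
0.167 (290, 219) [ 0.4887 -0.2036  0.167 ]
0.167 (312, 220) [ 0.5045 -0.204   0.167 ]
0.175 (290, 219) [ 0.4884 -0.2007  0.175 ]
0.175 (312, 220) [ 0.5036 -0.2011  0.175 ]
```

Emit:
send_rows(targets="0 5 30 0 0;0 5 60 0 0;0 5 94 0 0;0 5 94 0 0;0 5 94 0 255;0 5 94 0 255;0 5 94 0 255;0 5 94 0 255;0 5 94 0 255;0 5 94 0 255;0 5 94 0 255;0 5 94 0 255;0 5 94 0 255;0 5 94 0 255;0 5 94 0 255;0 5 94 0 255", newtons=20)

```text
time: 4.28
ee_pos: [0.4874, -0.2051, 0.1485]
tcp_rot: [179.9, 0.0, 91.0]
wrist_force: [-0.6, -0.8, 5.6]
opening: 0.0335
grasp_force: 19.5
```

The grip is jammed on the tilted block's corners (33.5 mm); swing it upright against the stand's ledge.

Emit:
send_rows(targets="0 7 -6 0 255;0 14 -13 0 255;0 21 -19 0 255;0 28 -25 0 255;0 36 -31 0 255;0 43 -35 0 255;0 43 -35 0 255")

```text
time: 5.15
ee_pos: [0.5306, -0.2043, 0.1827]
tcp_rot: [180.0, 0.0, 91.0]
wrist_force: [-3.0, -1.0, 4.5]
opening: 0.0295
grasp_force: 21.6
```

```bash
python3 - <<'E'
from workcell import camera
import cv2,numpy as np
a=camera("wrist");s=camera("scene")[90:300,120:400]
cv2.imwrite("pics/a1.png",np.hstack([cv2.resize(a,(400,300)),cv2.resize(s,(400,300),interpolation=cv2.INTER_CUBIC)]))
E
```

```text
(no output)
```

View pics/a1.png

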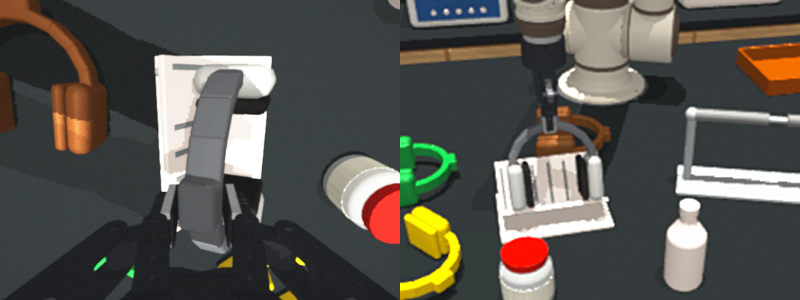

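It is rotating upright in the grip (opening 29.5 mm; the arch is steeper in both views). Continue the arc.

Emit:
send_rows(targets="0 8 -4 0 255;0 16 -8 0 255;0 24 -12 0 255;0 32 -15 0 255;0 38 -17 0 255;0 44 -19 0 255;0 44 -19 0 255;0 44 -19 0 255")

```text
time: 6.25
ee_pos: [0.5737, -0.2034, 0.2011]
tcp_rot: [-180.0, -0.0, 91.0]
wrist_force: [-0.5, -0.5, -2.7]
opening: 0.0233
grasp_force: 20.0
```

Emit:
send_rows(targets="0 0 0 0 255;0 0 0 0 255;0 0 -30 0 255;0 0 -60 0 255;30 0 -60 -9 255;60 0 -60 -18 255;90 0 -60 -27 255;120 0 -60 -36 255;150 0 -60 -45 255;178 -1 -60 -54 255;178 -1 -60 -63 255;178 -1 -60 -70 255;178 -1 -30 -70 255;178 -1 0 -70 255;178 -1 25 -70 255;178 -1 45 -70 255;178 -1 45 -70 255", newtons=50)

```text
time: 8.38
ee_pos: [0.5689, -0.0254, 0.1549]
tcp_rot: [-180.0, -0.1, 161.0]
wrist_force: [-0.3, 0.5, -2.2]
opening: 0.0229
grasp_force: 54.7
```

```bash
python3 - <<'E'
from workcell import camera
import cv2,numpy as np
a=camera("wrist");s=camera("scene")[60:270,180:460]
cv2.imwrite("pics/a2.png",np.hstack([cv2.resize(a,(400,300)),cv2.resize(s,(400,300),interpolation=cv2.INTER_CUBIC)]))
E
```

```text
(no output)
```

View pics/a2.png

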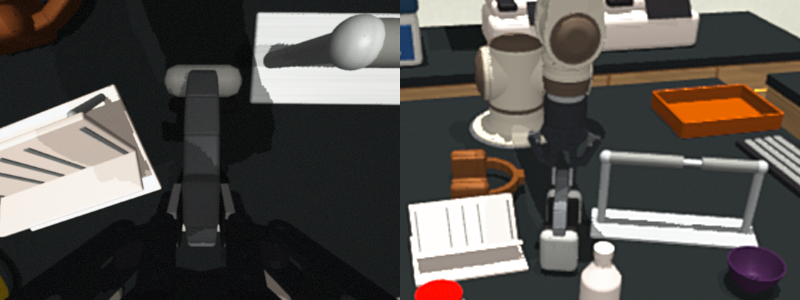

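It hangs upright and square in the fingers, clear of stand and rail. Lower to the table to regrip higher on the crown.

Emit:
send_rows(targets="0 0 4 0 255;0 0 8 0 255;0 0 12 0 255;0 0 12 0 255")

```text
time: 8.98
ee_pos: [0.5711, -0.025, 0.1468]
tcp_rot: [179.9, 0.3, 161.0]
wrist_force: [0.7, 3.2, 10.7]
opening: 0.0229
grasp_force: 56.5
```

Emit:
send_rows(targets="0 0 -3 0 255;0 0 -3 0 255;0 0 -3 0 150;0 0 -3 0 150;0 0 -3 0 150;0 0 -9 0 150;0 0 -9 0 150;0 0 -9 0 150;0 0 -9 0 255;0 0 -9 0 255;0 0 -9 0 255;0 0 -9 0 255;0 0 -9 0 255")

```text
time: 10.6
ee_pos: [0.5699, -0.0254, 0.1534]
tcp_rot: [180.0, 0.0, 161.0]
wrist_force: [1.5, 1.2, 3.0]
opening: 0.0227
grasp_force: 49.7
```

Emit:
send_rows(targets="0 0 -40 0 255;0 0 -90 0 255;0 0 -140 0 255;0 0 -190 0 255;0 0 -215 0 255;0 0 -215 0 255;15 38 -215 0 255;32 80 -215 0 255;48 122 -215 0 255;65 165 -215 0 255;82 207 -215 0 255;92 232 -215 0 255;98 247 -215 0 255;98 247 -215 0 255;98 247 -215 0 255")

```text
time: 12.48
ee_pos: [0.5577, 0.2391, 0.368]
tcp_rot: [-180.0, -0.0, 161.0]
wrist_force: [1.0, 0.1, -2.0]
opening: 0.0224
grasp_force: 50.1
```

```bash
python3 - <<'E'
from workcell import camera,bot
import cv2,numpy as np
print(bot.get_obs()["ee_pos"])
a=camera("wrist");s=camera("scene")[40:250,260:540]
cv2.imwrite("pics/a3w.png",a)
cv2.imwrite("pics/a3.png",np.hstack([cv2.resize(a,(400,300)),cv2.resize(s,(400,300),interpolation=cv2.INTER_CUBIC)]))
E
```

```text
[0.55769364 0.23905747 0.36800354]
```

View pics/a3.png

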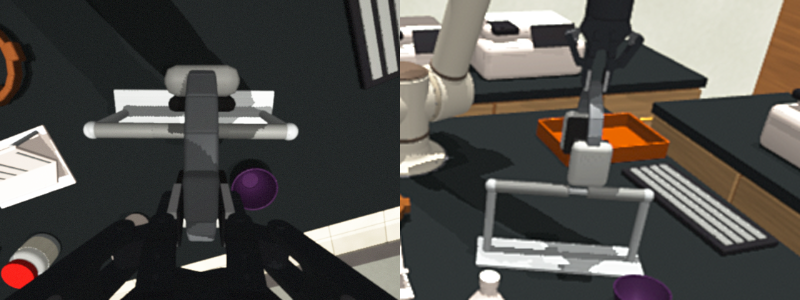

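Held upright above the neck, bar running level in view between the cups. Descend.

Emit:
send_rows(targets="0 0 40 0 255;0 0 80 0 255;0 0 120 0 255;0 0 150 0 255;0 0 164 0 255;0 0 168 0 255;0 0 172 0 255;0 0 174 0 255;0 0 176 0 255;0 0 178 0 255;0 0 178 0 255")

```text
time: 13.95
ee_pos: [0.5575, 0.24, 0.1902]
tcp_rot: [-180.0, -0.0, 161.0]
wrist_force: [0.2, 0.8, -2.8]
opening: 0.0224
grasp_force: 50.1
```

Emit:
send_rows(targets="0 0 2 0 255;0 0 3 0 255;0 0 4 0 255;0 0 5 0 255;0 0 6 0 255;0 0 7 0 255;0 0 8 0 255;0 0 8 0 255;0 0 8 0 255")

```text
time: 15.08
ee_pos: [0.5576, 0.24, 0.184]
tcp_rot: [179.9, 0.1, 161.0]
wrist_force: [-3.0, -0.8, 8.6]
opening: 0.0225
grasp_force: 51.4
```

Contact at TCP z 0.184, matching the neck (0.1844) rather than a sleeve (0.190). Hold and look.

Emit:
send_rows(targets="0 0 0 0 255;0 0 0 0 255;0 0 0 0 255;0 0 0 0 255")

```text
time: 15.58
ee_pos: [0.5576, 0.24, 0.184]
tcp_rot: [179.9, 0.1, 161.0]
wrist_force: [-3.0, -2.2, 8.9]
opening: 0.0227
grasp_force: 51.4
```

```bash
python3 - <<'E'
from workcell import camera,bot
import cv2,numpy as np
o=bot.get_obs();print(o["ee_pos"],o["wrist_force"],o["torque"])
t=camera("top")[140:290,60:260];s=camera("scene")[130:235,305:445]
cv2.imwrite("pics/a4.png",np.hstack([cv2.resize(t,(400,300)),cv2.resize(s,(400,300),interpolation=cv2.INTER_CUBIC)]))
E
```

```text
[0.55759072 0.24001802 0.18396829] [-3.00997694 -2.16245353  8.92022305] [-0.30371161  0.70549326 -0.02381565]
```

View pics/a4.png

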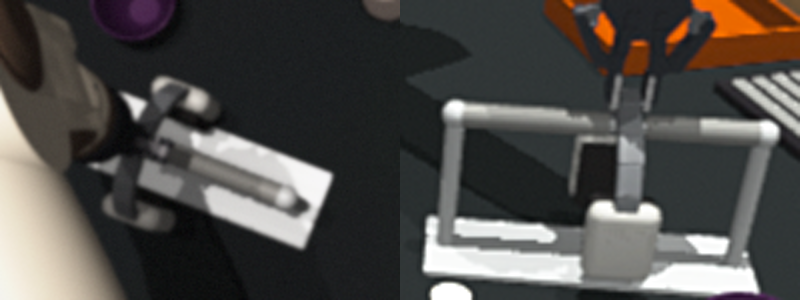

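Astride the bar with the crown in the gap between sleeves (crop 628,120), cups either side. Ease off, release, and back away upward.

Emit:
send_rows(targets="0 0 -2 0 255;0 0 -2 0 255;0 0 -2 0 180;0 0 -2 0 150;0 0 -2 0 100;0 0 -2 0 0;0 0 -2 0 0;0 0 -2 0 0;0 0 -2 0 0;0 0 -10 0 0;0 0 -25 0 0;0 0 -50 0 0;0 0 -90 0 0;0 0 -130 0 0;0 0 -130 0 0;0 0 -130 0 0;0 0 -130 0 0;0 0 -130 0 0;0 0 -130 0 0;0 0 -130 0 0", newtons=20)

```text
time: 18.18
ee_pos: [0.5575, 0.24, 0.3121]
tcp_rot: [-180.0, -0.0, 161.0]
wrist_force: [-0.3, -0.2, 1.2]
opening: 0.0854
grasp_force: 0.0
```

Emit:
send_rows(targets="0 0 0 0 0;0 0 0 0 0;0 0 0 0 0;0 0 0 0 0;0 0 0 0 0;0 0 0 0 0;0 0 0 0 0;0 0 0 0 0;0 0 0 0 0;0 0 0 0 0;0 0 0 0 0;0 0 0 0 0;0 0 0 0 0;0 0 0 0 0;0 0 0 0 0;0 0 0 0 0")

```text
time: 20.18
ee_pos: [0.5575, 0.24, 0.3123]
tcp_rot: [180.0, -0.0, 161.0]
wrist_force: [0.7, 0.3, -0.9]
opening: 0.0853
grasp_force: 0.0
```

```bash
python3 - <<'E'
from workcell import camera,bot
import cv2,numpy as np
s=camera("scene");w=camera("wrist")
for i in range(6): b=camera("scene")
print(cv2.absdiff(s,b)[100:260,300:460].mean())
cv2.imwrite("pics/a5.png",np.hstack([cv2.resize(w,(400,300)),cv2.resize(s[130:235,305:445],(400,300),interpolation=cv2.INTER_CUBIC)]))
E
```

```text
0.8035546875
```

View pics/a5.png

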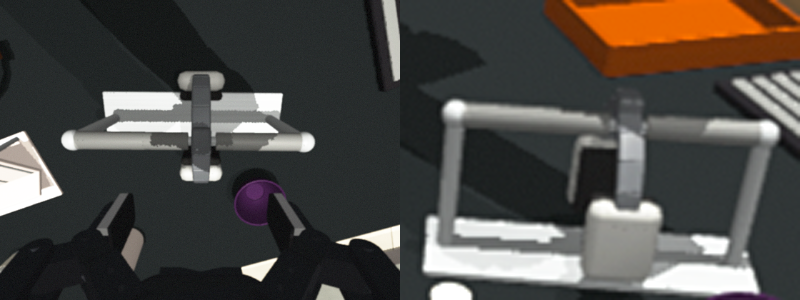

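Released: the ear defenders hang still and square in the neck (wrist 201,140), and the bowl is where it was.

```bash
python3 -c "
from workcell import ticket
print(ticket.job_done())"
```

```text
the job is handed in; nothing more can be done
None
```

The ear defenders hang astride the rail, seated in the narrow neck and released at rest; the bowl, bottle and jar were not touched, and the job is handed in after about 21 s of the 61 s allowed (no verdict was shown).

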